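# Wedge a rail in the mortising cradle

### The job

Get the rail ready for mortising: push it gently along the cradle, under the bridge bar, until its end is home against the end stop, without shifting the stop. Then slide the oak wedge, flat side down and thin end first, in between the rail and the bridge and press it in with a firm hand (not rammed) until it is tight and holds the rail down by itself, and let go. Leave the other tools lying where they are.

Things in the scene. Friction and masses are not known exactly. Their poses are not given: they have to be found in the camera images.
- cradle: Wooden cradle screwed to the bench. Origin: on the bench under the middle of the bridge; x along the channel to the end stop (away from the robot), z up. Grey-faced deck 15 mm thick, 124 wide, x = -190 to +108 mm. Channel between two fences, 43 mm apart, tops 27 mm above the bench, x = -55 to +95 mm, with a short flared mouth; behind it the deck is open.
- bridge_foot (a point): Point on the deck under the middle of the bridge, a dark bar, x = -12 to +12 mm, y = -48 to +48, wing nuts up to 88 mm above the bench. Underside slopes as the wedge's top (10 degrees, lower on the far side). Stiff springs under the nuts hold it down (1 mm lift per 30 N). Its height is set anew each time, NOT measured: gap over the 18 mm rail 7.5 to 11.5 mm at mid-bar.
- rail: Pale wooden rail with a marked-out mortise, 158 x 40 x 18 mm, about 0.12 kg, loose on the deck in the channel's mouth. Origin: centre of its underside; x along it to the end that goes to the stop. At first that end is 14 to 24 mm short of the middle of the bridge; its rear part lies on the open deck, where it can be pushed.
- rail_nose (a point): Middle of the rail's leading end face, 79 mm from its origin and 9 mm above its underside.
- rail_tail (a point): Middle of the rail's rear end face, towards the robot.
- stop_face (a point): Middle of the near face of the end stop, a dark block 22 x 40 x 24 mm with a brass thumbscrew, in the channel 60 to 70 mm beyond the middle of the bridge; axes as the cradle's, 9 mm above the deck. Only its thumbscrew's friction holds it: pushed with more than about 20 N it slips and its setting is lost.
- oak_wedge: Loose oak wedge, 80 long, 26 wide, 18 mm high at the thick end, 4 at the thin end. Origin: centre of its flat underside; y along it to the thin end, z up. Starts flat side down on the bench, left or right of the cradle, thin end away from the robot. In use it lies mid-channel on the rail (top 33 mm above the bench), its y along the cradle's x; 22 to 46 mm stay outside the bar.
- wedge_tip (a point): Middle of the lower edge of the wedge's thin end.
- wedge_butt (a point): Middle of the lower edge of the wedge's thick end. Pressed in, the wedge grows tight over the last few millimetres and the push needed rises; a steady push of about 16 N makes it tight, over 22 N is ramming. Friction holds it when let go: it keeps clamping with 0.7 to 1.1 of the push.
- bench_dog: Bystander: black iron bench dog, 144 x 32 x 30 mm, on the bench on the other side of the cradle from the wedge. Origin: middle of its underside.
- chisel: Bystander: chisel with pale handle, 232 x 26 x 26 mm, on the bench to the left, farther back. Origin: middle of its underside.
- bow_calipers: Bystander: bow calipers with two wooden balls, 220 x 82 x 37 mm, on the bench far right. Origin: middle of their underside.
Things that resemble listed ones, but are neither listed nor needed, are in the scene too. There is more than one size of the oak_wedge; the job needs the largest.

How it is judged (in metres and radians):
On the way:
1. the rail is pushed home: its end within 2 mm of the stop, the stop not shifted (x of rail_nose in the frame of stop_face above -0.002 m and horizontal distance between rail_nose and stop_face below 0.005 m and distance of stop_face from where it was at the start of the episode below 0.002 m), for 0.2 s.
At the end, for the whole second after the job is handed in: Rail end within 2 mm of the stop, stop within 2 mm of its setting; wedge flat side down on the rail, along the channel (0.2 rad), thin end 10 mm or more beyond the middle of the bridge, clamping rail and bridge with more than 8 N by itself; all at rest and released (all of step 1 and contact force between oak_wedge and cradle above 8 N and contact force between oak_wedge and rail above 8 N and x of wedge_tip in the frame of cradle above 0.01 m and angle between oak_wedge's own z axis and vertical below 0.12 rad and angle between the y axis of oak_wedge and the x axis of cradle, either way round below 0.2 rad and linear speed of each of oak_wedge, rail below 0.01 m/s); the robot touches nothing.
It fails at once if the end stop is pushed more than 3 mm out of its setting (distance of stop_face from where it was at the start of the episode above 0.003 m).
It fails at once if the wedge is rammed: it presses on the bridge with more than 25 N (contact force between oak_wedge and cradle above 25 N).
It fails at once if a bystander is shifted by more than 30 mm (distance of any of bench_dog, chisel, bow_calipers from where it was at the start of the episode above 0.03 m).
It also fails if it takes over 59 s, if anything falls off the work surface, if the arm or the gripper's body presses on something with over 40 N, if the wrist force passes 120 N, or if a joint passes its speed limit or range.

### The arm

A 6-joint arm with a two-finger parallel gripper is mounted at the origin on a cart in front of the work surface, level with it; the furniture and walls round the work are solid. World frame = base frame: x ahead of the robot, y to its left, z up, the work surface at z = 0. Lengths are in m, angles in degrees, forces in N, time in s.
With the tool pointing down it reaches from about 0.3 to 0.95 m from the base axis. Payload 3.1 kg.
Tool frame: the origin (TCP) lies midway between the tips of the shut fingers; the grasp point (between the pads) lies 19 mm behind it; x points along the fingers, z is the direction in which the jaws open and shut, and the axes are right-handed (so a half turn about x gives the same grasp; the last joint's range is limited). The gripper opens to 85 mm and grips with 20 to 120 N. Pads are 22 mm wide; open, the fingers measure 114 mm over their backs; the gripper's body (76 mm by 85 mm) begins 54 mm behind the grasp point. The pads swing forward as they close: fully open they stand 13 mm farther back than shut.
Start: joints at [62.183, 17.653, 93.61, -0, 68.738, -3.994], TCP at [0.252, 0.572, 0.195] pointing down, gripper open.
Joint ranges: [-175.34, 175.34], [-45.06, 112.39], [2.9, 150.54], [-68.45, 248.45], [3.09, 151.38], [-168.51, 168.51]. Speed limits (degrees/s): [159.86, 159.86, 180, 180, 180, 180].

### API

Orientations are given as a 3x3 rotation matrix whose columns are the frame's x, y, z axes.
In Python, from cell import manip, command_gripper, solver, read_camera, camera_model, spotter gives the robot as it stands. The module is installed in compiled form; this text tells all that it offers. Calls block until the motion is done:
- manip.goto(position, orientation): joint-space move of the TCP to a pose.
- manip.movel(position, attitude=None, rate=0.15): straight line of the TCP; attitude=None keeps the orientation; rate is the mean speed in m/s.
- manip.move_j(angles): joint-space move.
- command_gripper(opening): finger opening in m; the grip force is fixed at half the most; returns when the fingers have stopped.
- manip.hold(seconds).
- solver.solve_ik(position, orientation): joint angles nearest the present ones, or None.
- manip.state(): the state.
- read_camera(name): name is "scene" or "top"; returns the picture (384x512x3 uint8, red, green, blue); there is no depth.
- camera_model(name): a dict with "fov_y" (degrees; the focal length in pixels is half the picture's height over the tangent of half this angle, whatever the lens; pixels are square), "cx", "cy" (the principal point, pixels), "R" (3x3) and "t" (3): a world point X has camera coordinates R X + t. Camera axes: x right, y down, z forward; pixel columns grow to the right and rows downward; lengths in m; the calibration is good to about 2 mm. A picture is of the moment at which its call begins. camera_model takes no time and is no camera call.
A pose or a line that the arm cannot do raises manip.Unreachable and nothing moves.
- manip.finish_job(): hands the job in, once; it reports no verdict.
Trained networks look in the newest picture that a camera, given by its name, has taken for a name from the list of things; names that differ only in an ending like _2 or _b are one class to them, and where a whole thing is asked for, a point or a joint stands for the part that bears it (a point fixed in the world has none). Each returns a list of dicts, best first, with "score" (0 to 1); they miss things now and then, are a little off and sometimes report something else, mostly with a low value. They report only what shows in the picture. A call takes as long as a camera call. They do not tell look-alikes from the thing itself.
- spotter.recognise(query, camera): "location" ([x, y, z] in m, in world coordinates, good to about 4 mm: the middle of the surface that is visible of it).
- spotter.outline_of(query, camera): "mask" (384x512 bool, what is visible of it).
The state is a dict: "time_s": time; "joint_positions": joint angles; "joint_vel": joint speeds; "joint_torque": joint torques, N m; "ee_pos": TCP position; "tcp_rot": TCP orientation; "ft_force": force on the tool from outside, world axes, zero at the start; "torque": the same for the moment, N m; "width": finger opening in m.
Only numpy, scipy, OpenCV 4.12 (cv2) and the standard library are available. Lean on these libraries where they do the work, as an engineer would, in place of code of your own. Each camera call takes 0.05 s, during which the arm holds its last target. There are 200 camera calls.

## Working session

There is one attempt and no reset: what is moved stays moved. The work goes in short steps, each a Python script; the robot and the scene stay as the last script left them, time stands still between calls to the robot, and variables do not carry over. Pictures are saved under pics/ and viewed, about 8 in all and at most 12, crops included, and the job is handed in when it is done.

```bash
mkdir -p pics; ls; python3 - <<'E'
from cell import *
import cv2,numpy as np
for n in("scene","top"):
    im=read_camera(n); cv2.imwrite(f"pics/{n}0.png",cv2.cvtColor(im,cv2.COLOR_RGB2BGR))
    c=camera_model(n); print(n,c["fov_y"],c["cx"],c["cy"],np.round(c["R"],3).tolist(),np.round(c["t"],3), -c["R"].T@c["t"])
    for q in("cradle","bridge_foot","rail","rail_tail","rail_nose","stop_face","oak_wedge","wedge_tip","wedge_butt","bench_dog"):
        print(q,[(np.round(d["location"],3).tolist(),round(d["score"],2)) for d in spotter.recognise(q,n)][:5])
print(manip.state()["time_s"],manip.state()["ft_force"])
E
```

```text
pics
scene 56.063360328954026 256.5305578534008 187.62462246268234 [[0.521, -0.853, -0.022], [-0.399, -0.22, -0.89], [0.754, 0.473, -0.456]] [-0.347  0.28   0.61 ] [-0.16760185 -0.52255538  0.51933817]
cradle [([0.628, -0.017, 0.015], 0.78)]
bridge_foot [([0.52, 0.224, 0.011], 0.32)]
rail [([0.557, 0.014, 0.034], 0.56)]
rail_tail [([0.562, 0.012, 0.032], 0.9)]
rail_nose [([0.561, 0.01, 0.032], 0.96)]
stop_face []
oak_wedge [([0.52, 0.223, 0.011], 0.46)]
wedge_tip [([0.535, 0.325, 0.006], 0.46), ([0.522, 0.217, 0.01], 0.42)]
wedge_butt [([0.518, 0.222, 0.011], 0.68), ([0.536, 0.332, 0.003], 0.51), ([0.611, 0.156, 0.006], 0.44)]
bench_dog [([0.543, -0.296, 0.027], 0.66)]
top 46.94248936351375 251.8719266005757 192.09829911105726 [[-0.018, -1.0, -0.003], [-0.99, 0.018, -0.143], [0.143, 0.0, -0.99]] [-0.05   0.581  1.307] [ 0.38760133 -0.06066238  1.37604474]
cradle [([0.649, 0.002, 0.018], 0.58)]
bridge_foot [([0.649, 0.003, 0.015], 0.66), ([0.571, 0.018, 0.035], 0.31)]
rail [([0.569, 0.021, 0.035], 0.6)]
rail_tail [([0.572, 0.021, 0.032], 0.89)]
rail_nose [([0.572, 0.018, 0.033], 0.7)]
stop_face [([0.537, 0.231, 0.009], 0.49)]
oak_wedge [([0.538, 0.334, 0.005], 0.67), ([0.536, 0.231, 0.013], 0.53)]
wedge_tip [([0.54, 0.332, 0.007], 0.53), ([0.623, 0.163, 0.006], 0.51), ([0.535, 0.233, 0.01], 0.48)]
wedge_butt [([0.623, 0.16, 0.008], 0.64), ([0.543, 0.327, 0.007], 0.54), ([0.535, 0.227, 0.009], 0.47)]
bench_dog [([0.557, -0.29, 0.026], 0.75)]
1.1 [-1.02889301 -0.14448476  0.69145792]
```

View pics/scene0.png

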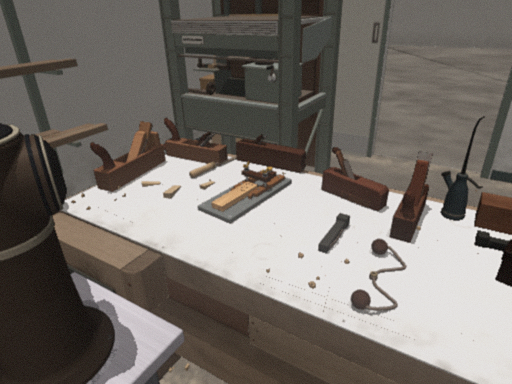

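```bash
python3 -c "
import cv2
im=cv2.imread('pics/top0.png');cv2.imwrite('pics/topc.png',cv2.resize(im[60:260,100:370],None,fx=2.96,fy=2.96,interpolation=cv2.INTER_CUBIC))"
```

```text
(no output)
```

View pics/topc.png

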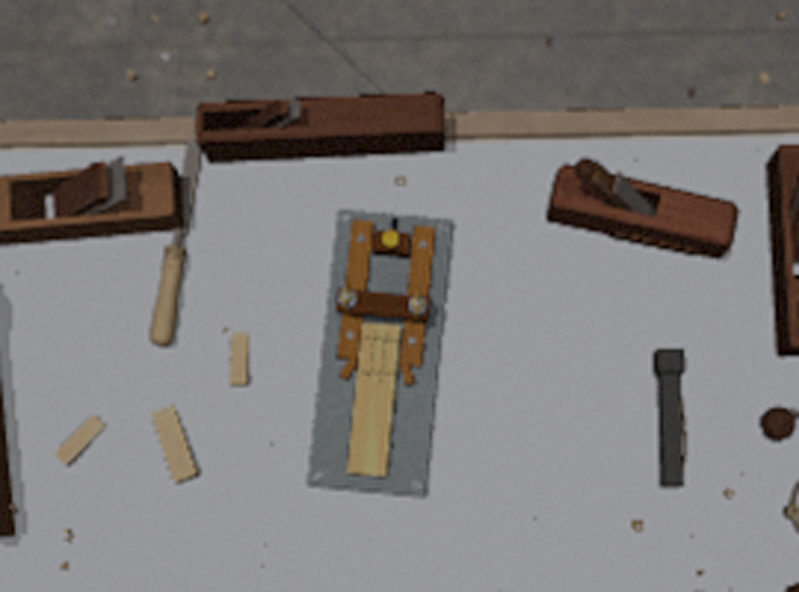

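The top view shows everything clearly. In crop pixels:
- **Deck:** corners at about (338,211), (453,220), (427,497) and (307,486).
- **Bar:** (382,305), with the stop at (390,243).
- **Rail:** (378,400).
- **Wedges:** three on the left, the largest at (177,443).
- **Bench dog:** on the right, at (670,418).

Next I'll fit box and prism silhouettes to the masks.

```bash
cat > h.py <<'E'
from cell import *
import cv2,numpy as np
from scipy.optimize import minimize
S=6
def proj(X,n):
    c=camera_model(n); f=192/np.tan(np.radians(c["fov_y"]/2)); p=np.atleast_2d(X)@np.array(c["R"]).T+c["t"]
    return np.c_[f*p[:,0]/p[:,2]+c["cx"], f*p[:,1]/p[:,2]+c["cy"]]
def place(P,q,z): # q x,y,yaw
    c,s=np.cos(q[2]),np.sin(q[2]); return np.c_[q[0]+c*P[:,0]-s*P[:,1], q[1]+s*P[:,0]+c*P[:,1], z+P[:,2]]
def box(x0,x1,w,h): return np.array([[x,y,z] for x in(x0,x1) for y in(-w/2,w/2) for z in(0,h)])
DECK=box(-.19,.108,.124,.015); RAIL=box(-.079,.079,.04,.018)
# wedge with its long axis as local x (thin end +x)
WEDGE=np.array([[x,y,z] for y in(-.013,.013) for x,z in((-.04,0),(-.04,.018),(.04,0),(.04,.004))])
def fit(P,z,masks,q0,hull=False):
    ms={}
    for n,m in masks.items():
        m=m.astype(np.uint8)
        if hull:
            o=np.zeros_like(m); cv2.fillConvexPoly(o,cv2.convexHull(cv2.findNonZero(m)),1); m=o
        ms[n]=cv2.GaussianBlur(cv2.resize(m.astype(np.float32),None,fx=S,fy=S,interpolation=cv2.INTER_LINEAR),(0,0),S/2)
    def cost(q):
        t=0
        for n,m in ms.items():
            o=np.zeros(m.shape,np.float32); uv=((proj(place(P,q,z),n)+.5)*S-.5)
            cv2.fillConvexPoly(o,cv2.convexHull(np.round(uv*16).astype(np.int32)),1.,shift=4)
            o=cv2.GaussianBlur(o,(0,0),S/2); t+=np.abs(o-m).sum()/m.sum()
        return t
    r=minimize(cost,q0,method="Nelder-Mead",options=dict(initial_simplex=np.array(q0)+np.array([[0,0,0],[.01,0,0],[0,.01,0],[0,0,.1]]),xatol=1e-4,fatol=1e-5))
    return r.x,r.fun
E
python3 - <<'E'
from h import *
M={}
for n in("top","scene"):
    read_camera(n); im=None
    for q in("cradle","rail","oak_wedge"):
        for d in spotter.outline_of(q,n):
            u,v=np.mean(np.nonzero(d["mask"]),1)[::-1]
            print(n,q,round(d["score"],2),d["mask"].sum(),u,v); M.setdefault((q,n),[]).append(d["mask"])
print("exp wedge px",proj([[.536,.231,.01]],"top"),proj([[.536,.231,.01]],"scene"))
def pick(q,n,X):
    uv=proj([X],n)[0]; c=[m for m in M.get((q,n),[]) if np.hypot(*(np.mean(np.nonzero(m),1)[::-1]-uv))<12]
    return {n:c[0]} if c else {}
for q,P,z,X,yaw,hull in(("cradle",DECK,0,[.6,.02,.015],-.05,True),("rail",RAIL,.015,[.571,.018,.033],-.05,False),("oak_wedge",WEDGE,0,[.536,.231,.01],.2,False)):
    a=pick(q,"top",X);b=pick(q,"scene",X)
    for m in(a,b,{**a,**b}):
        if m: print(q,list(m),*[np.round(v,4) for v in fit(P,z,m,[X[0],X[1],yaw],hull)])
E
```

```text
top cradle 0.7 3017 228.32018561484918 176.4255883327809
top rail 0.64 699 225.91988555078683 194.94277539341917
top oak_wedge 0.65 203 158.2807881773399 209.70935960591132
top oak_wedge 0.57 107 180.37383177570092 181.85981308411215
top oak_wedge 0.47 120 126.21666666666667 208.9
scene cradle 0.97 1865 248.57372654155495 193.28847184986594
scene rail 0.94 608 233.93256578947367 195.92598684210526
scene oak_wedge 0.61 108 170.87962962962962 190.80555555555554
scene oak_wedge 0.54 75 149.30666666666667 182.8
scene oak_wedge 0.49 107 205.85046728971963 184.48598130841123
exp wedge px [[158.25613992 209.22071184]] [[171.11827548 189.62624373]]
cradle ['top'] [ 0.6686  0.0092 -0.115 ] 0.04
cradle ['scene'] [ 0.6784  0.012  -0.0942] 0.2113
cradle ['top', 'scene'] [ 0.6699  0.0097 -0.111 ] 0.2886
rail ['top'] [ 0.5747  0.0197 -0.1044] 0.0578
rail ['scene'] [ 0.5823  0.021  -0.081 ] 0.0809
rail ['top', 'scene'] [ 0.578   0.02   -0.1012] 0.2118
oak_wedge ['top'] [0.5363 0.2323 0.3725] 0.1551
oak_wedge ['scene'] [0.5466 0.2374 0.3989] 0.3323
oak_wedge ['top', 'scene'] [0.5371 0.2323 0.402 ] 0.5764
```

```bash
cat >> h.py <<'E'
YAW=-.111; O=np.array([.6686,.0092])   # cradle frame as measured (top)
def W(x,y,z): return place(np.array([[x,y,z]]),[*O,YAW],0)[0]
def down(yaw,sgn=1): # jaw axis across direction yaw
    z=sgn*np.array([-np.sin(yaw),np.cos(yaw),0]); x=np.array([0,0,-1.]); return np.c_[x,np.cross(z,x),z]
AX=np.array([np.cos(YAW),np.sin(YAW),0])
def F(k=4):
    a=[]
    for _ in range(k): manip.hold(.02); a.append(manip.state()["ft_force"])
    return np.mean(a,0)
def cx(p): # world -> cradle
    d=np.array(p)[:2]-O; return np.array([d@AX[:2], -d[0]*np.sin(YAW)+d[1]*np.cos(YAW)])
E
python3 - <<'E'
from h import *
command_gripper(0)
cur=np.array(manip.state()["joint_positions"])
p=W(-.215,0,.12)
best=[(np.abs(np.array(j)[5]),s) for s in(1,-1) if (j:=solver.solve_ik(p,down(YAW,s))) is not None]
print(best); s=min(best)[1]
manip.goto(p,down(YAW,s)); f0=F(); print("sgn",s,manip.state()["time_s"],f0)
manip.movel(W(-.215,0,.022)); print(F()-f0, manip.state()["width"])
for x in(-.20,-.19,-.185,-.18,-.175,-.17,-.165,-.16):
    manip.movel(W(x,0,.022),rate=.05); print(x,np.round((F()-f0)@AX,2),end=" | ")
im=read_camera("top"); cv2.imwrite("pics/t1.png",cv2.cvtColor(cv2.resize(im[60:260,150:300],None,fx=3,fy=3),cv2.COLOR_RGB2BGR))
s=manip.state();print(s["time_s"],s["ee_pos"],F(10)-f0)
E
```

```text
[(np.float64(84.9618074700683), 1), (np.float64(95.03819252993172), -1)]
sgn 1 4.4167 [-0.21682443  0.0508901   0.00889357]
[ 0.3556562  -0.12897578  0.05164175] -9.917319157841045e-05
-0.2 0.12 | -0.19 0.41 | -0.185 0.26 | -0.18 0.42 | -0.175 -0.48 | -0.17 0.31 | -0.165 0.6 | -0.16 0.63 | 8.1667 [0.50952506 0.02692996 0.02194189] [-0.01009568 -0.09105684  0.26401239]
```

View pics/t1.png

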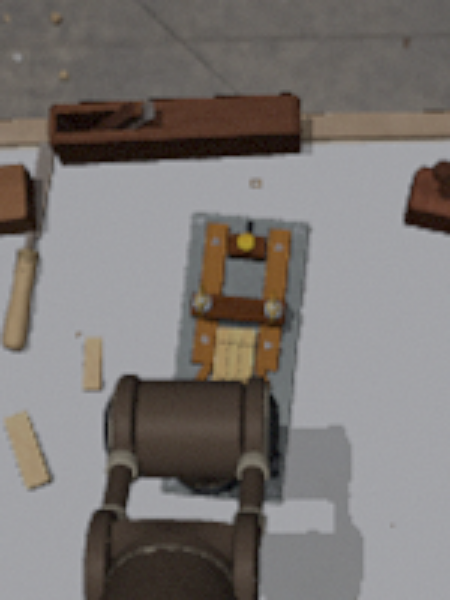

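The gripper is behind the tail and the rail's front is under the bar. I'll keep pushing, with a force check on each step.

```bash
python3 - <<'E'
from h import *
f0=np.array([-.2,.05,0])
x=-.160; log=[]
while x<-.085:
    x+= .004 if x<-.122 else .0007
    manip.movel(W(x,0,.022),rate=.06 if x<-.122 else .02)
    f=(F(2)-f0)@AX; log.append((round(x,4),round(f,2)))
    if f<-4: break
print(log[::4],log[-4:]); 
s=manip.state(); print(cx(s["ee_pos"]),s["time_s"],F(6)-f0)
im=read_camera("top"); cv2.imwrite("pics/t2.png",cv2.cvtColor(cv2.resize(im[110:200,190:270],None,fx=7,fy=6.6,interpolation=cv2.INTER_CUBIC),cv2.COLOR_RGB2BGR))
E
```

```text
[(-0.156, np.float64(-0.07)), (-0.14, np.float64(0.2)), (-0.124, np.float64(0.61)), (-0.1179, np.float64(0.12)), (-0.1151, np.float64(0.16)), (-0.1123, np.float64(-0.21)), (-0.1095, np.float64(0.17)), (-0.1067, np.float64(-0.03)), (-0.1039, np.float64(0.18)), (-0.1011, np.float64(-0.12)), (-0.0983, np.float64(0.47)), (-0.0955, np.float64(-0.06)), (-0.0927, np.float64(0.24)), (-0.0899, np.float64(0.23)), (-0.0871, np.float64(-0.06))] [(-0.0871, np.float64(-0.06)), (-0.0864, np.float64(0.92)), (-0.0857, np.float64(0.19)), (-0.085, np.float64(-0.24))]
[-8.49614065e-02 -2.58529198e-05] 25.4333 [ 0.49164307 -0.30828189  0.06462054]
```

View pics/t2.png

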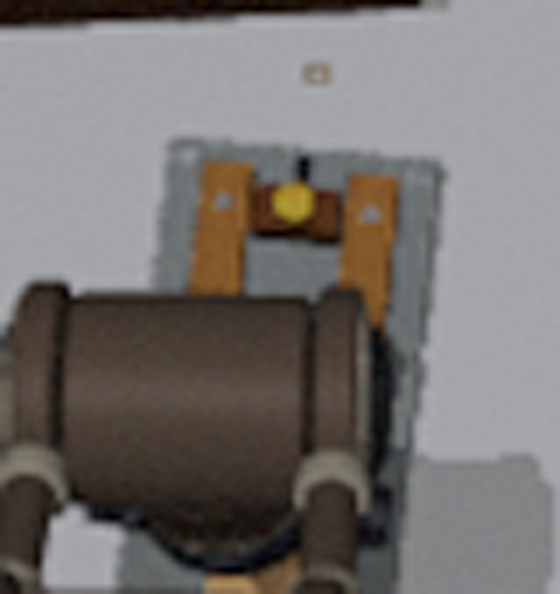

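```bash
python3 - <<'E'
from h import *
im=read_camera("scene"); cv2.imwrite("pics/s2.png",cv2.cvtColor(cv2.resize(im[100:260,140:340],None,fx=3.5,fy=3.5,interpolation=cv2.INTER_CUBIC),cv2.COLOR_RGB2BGR))
s=manip.state(); print(proj([s["ee_pos"]],"scene"),(proj([s["ee_pos"]],"scene")-[140,100])*3.5)
E
```

```text
[[236.2499089  195.59151475]] [[336.87468113 334.57030162]]
```

View pics/s2.png

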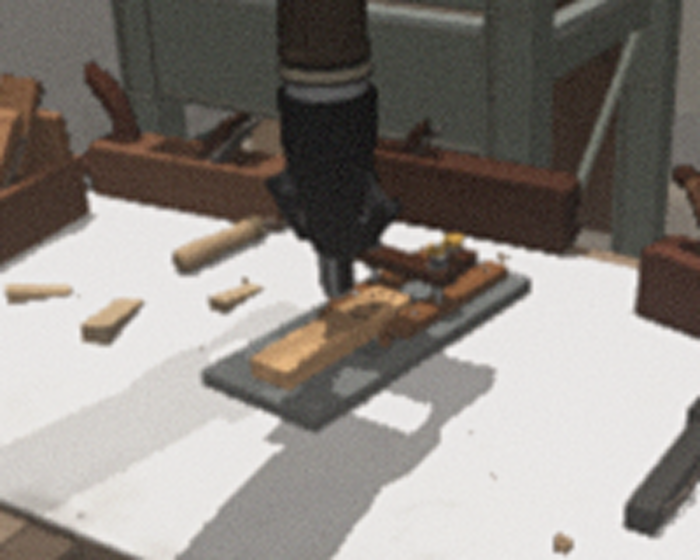

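The fingertips appear at crop (337,295). The reported TCP should appear at (337,334), so the tool looks about 35 mm too high or sits behind the rail, and the rail hasn't moved. I'll enlarge the picture before moving again.

```bash
python3 - <<'E'
from h import *
a=np.mean([read_camera("scene")[155:225,195:290].astype(float) for _ in range(4)],0).astype(np.uint8)
cv2.imwrite("pics/s3.png",cv2.cvtColor(cv2.resize(a,None,fx=8,fy=8,interpolation=cv2.INTER_CUBIC),cv2.COLOR_RGB2BGR))
E
```

```text
(no output)
```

View pics/s3.png

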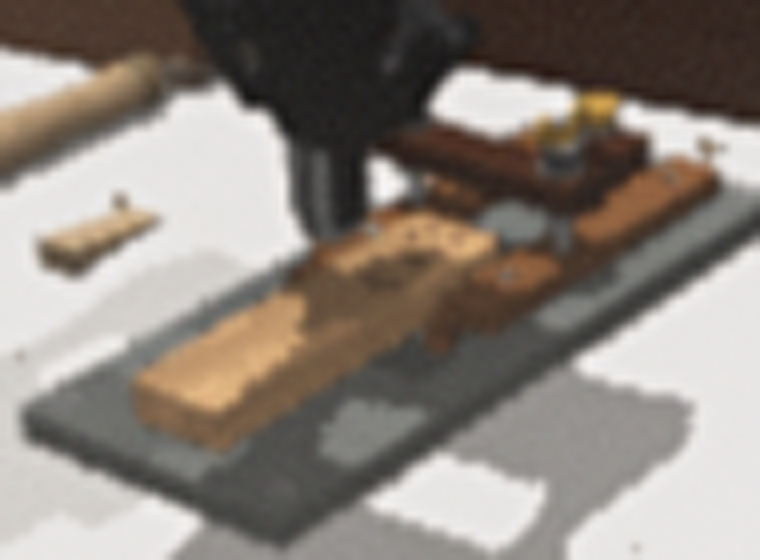

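The tip ends above the rail, straight above its expected pixel, so the offset is vertical. I'll back off over bare bench and feel for the surface to measure it.

```bash
python3 - <<'E'
from h import *
manip.movel(W(-.215,0,.022),rate=.2); f0=F(4)
manip.movel(W(-.215,0,.004),rate=.1); t=manip.state()["time_s"]
z=.004; L=[]
while z>-.045:
    z-=.005
    manip.movel(W(-.215,0,z),rate=.1); f=F(2)-f0; L.append((round(z,3),round(f[2],1)))
    if abs(f[2])>4: break
s=manip.state(); print(L,t,s["time_s"],s["ee_pos"])
im=read_camera("scene"); cv2.imwrite("pics/s4.png",cv2.cvtColor(cv2.resize(im[155:255,165:290],None,fx=6,fy=6,interpolation=cv2.INTER_CUBIC),cv2.COLOR_RGB2BGR))
print((proj([s["ee_pos"]],"scene")-[165,155])*6)
E
```

```text
[(-0.001, np.float64(0.7)), (-0.006, np.float64(0.9)), (-0.011, np.float64(1.1)), (-0.016, np.float64(0.1)), (-0.021, np.float64(0.4)), (-0.026, np.float64(-0.2)), (-0.031, np.float64(0.5)), (-0.036, np.float64(-0.2)), (-0.041, np.float64(45.5))] 27.0333 29.5833 [ 0.45469646  0.0330282  -0.03655286]
[[247.41416287 467.49996409]]
```

View pics/s4.png

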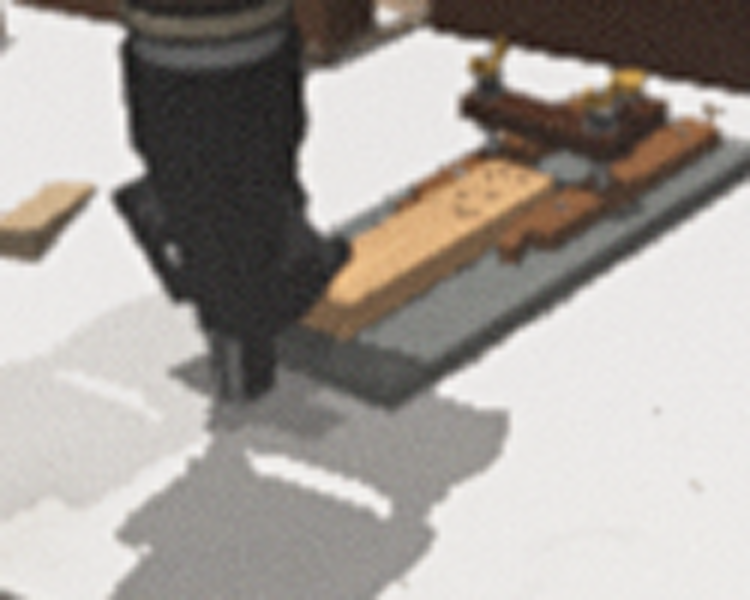

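The bench is touched at a reported z of −0.037, so the reported tool z reads 36.6 mm low. x and y agree with the picture: tip seen at crop (240,398). From here I correct z by that amount. 29.6 s are used, so I'll push the rail with force-adapted steps.

```bash
cat >> h.py <<'E'
DZ=-.0366
def C(x,y,z): return W(x,y,z+DZ)
def press(x,y,z,target,f0,xmax,big=.0015,k=9000.,tol=1.2):
    L=[];f=0
    while x<xmax:
        x+=min(big,max(.0003,(target-f)/k)); manip.movel(C(x,y,z),rate=.05)
        f=-(F(2)-f0)@AX; L.append((round(x,4),round(f,1)))
        if f>target-tol: break
    return x,L
E
python3 - <<'E'
from h import *
c=camera_model("top"); f=192/np.tan(np.radians(c["fov_y"]/2)); R=np.array(c["R"]); o=-R.T@c["t"]
d=R.T@np.array([(232.1-c["cx"])/f,(146.1-c["cy"])/f,1]); P=o+d*(.017-o[2])/d[2]; st=cx(P); print("stop est",st)
xs=np.clip(st[0],.060,.070)-.158-.011
manip.movel(C(-.215,0,.024),rate=.15); f0=F(4)
manip.movel(C(xs-.009,0,.024),rate=.07)
print("pre",xs-.009,F(2)-f0,manip.state()["time_s"])
x,L=press(xs-.009,0,.024,6,f0,xs+.016)
print(L); s=manip.state(); print(cx(s["ee_pos"]),s["time_s"])
if L[-1][1]>3:
    manip.movel(C(x-.02,0,.024),rate=.3); manip.movel(C(x-.03,0,.09),rate=.4)
    q=[.5363,.2323,.36]; g=place(np.array([[-.024,0,.06+DZ]]),q,0)[0]
    manip.goto(g,down(q[2])); command_gripper(.055)
im=read_camera("top"); cv2.imwrite("pics/t5.png",cv2.cvtColor(cv2.resize(im[110:245,130:270],None,fx=4.4,fy=4.4,interpolation=cv2.INTER_CUBIC),cv2.COLOR_RGB2BGR))
print(manip.state()["time_s"],manip.state()["joint_positions"])
E
```

```text
stop est [ 0.06319883 -0.00314452]
pre -0.11480116862893419 [ 0.85427544  0.69590843 -0.25348522] 31.6583
[(np.float64(-0.1141), np.float64(0.4)), (np.float64(-0.1135), np.float64(0.2)), (np.float64(-0.1129), np.float64(0.6)), (np.float64(-0.1123), np.float64(-0.1)), (np.float64(-0.1116), np.float64(-0.2)), (np.float64(-0.1109), np.float64(-0.2)), (np.float64(-0.1102), np.float64(-0.2)), (np.float64(-0.1095), np.float64(-0.1)), (np.float64(-0.1089), np.float64(-0.2)), (np.float64(-0.1082), np.float64(-0.2)), (np.float64(-0.1075), np.float64(-0.2)), (np.float64(-0.1068), np.float64(-0.5)), (np.float64(-0.1061), np.float64(0.1)), (np.float64(-0.1054), np.float64(1.6)), (np.float64(-0.1049), np.float64(3.5)), (np.float64(-0.1046), np.float64(4.8)), (np.float64(-0.1043), np.float64(5.4))]
[-1.06111209e-01 -8.78830845e-06] 36.475
38.4833 [ 1.90716844e+01  2.34558252e+01  1.08512209e+02 -1.96523575e-03
  4.80231089e+01 -9.15369435e+01]
```

View pics/t5.png

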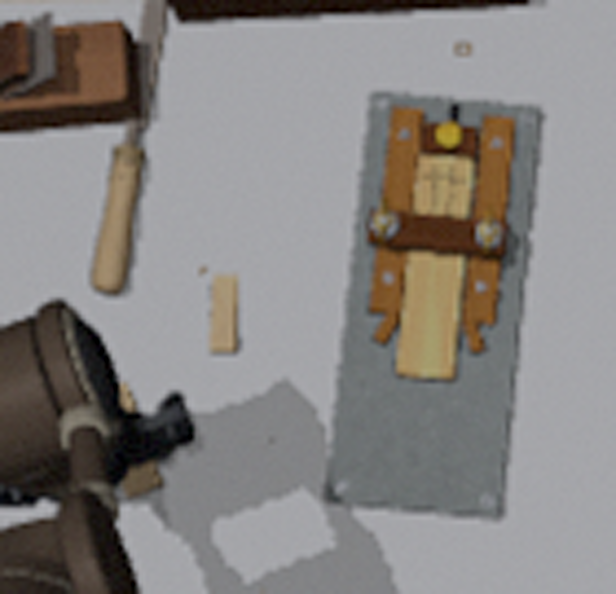

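The rail is home. In the crop its nose is at (447,155), touching the stop at (447,140), and the contact force rose at the predicted place. The gripper stands over the big wedge, so I'll grasp and insert it now.

```bash
python3 - <<'E'
from h import *
import sys
T=lambda:round(manip.state()["time_s"],2)
q=[.5363,.2323,.36]; G=lambda z:place(np.array([[-.024,0,z+DZ]]),q,0)[0]
manip.movel(G(.003),rate=.25); command_gripper(.0)
w=manip.state()["width"]; print("width",w,T())
if not .021<w<.031: sys.exit("bad grasp")
manip.movel(G(.065),rate=.4)
manip.goto(C(-.089,0,.060),down(YAW)); print("over",T(),manip.state()["width"])
manip.movel(C(-.089,0,.0370),rate=.15); print("low",F(3),T())
manip.hold(.05)
im=read_camera("scene"); cv2.imwrite("pics/s6.png",cv2.cvtColor(cv2.resize(im[130:230,190:310],None,fx=6,fy=6,interpolation=cv2.INTER_CUBIC),cv2.COLOR_RGB2BGR))
E
```

```text
width 0.024307677015629543 39.23
over 40.41 0.02402888762760774
low [-0.03426074  0.23127696 -0.33490555] 40.76
```

View pics/s6.png

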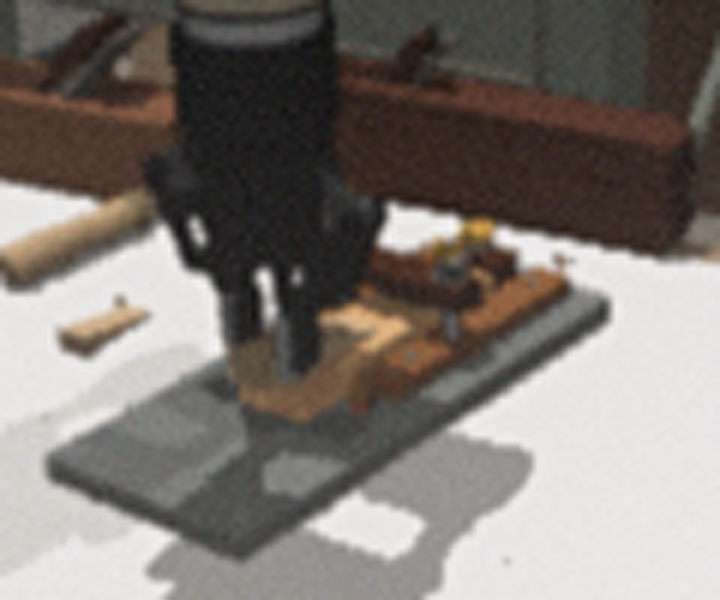

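The wedge is held upright over the rail, seen at crop (290,380), behind the bar. Now insert, release and press on the butt.

```bash
python3 - <<'E'
from h import *
T=lambda:round(manip.state()["time_s"],2)
manip.movel(C(-.052,0,.0365),rate=.08); print("in",F(2),T())
command_gripper(.05)
manip.movel(C(-.104,0,.0365),rate=.2); command_gripper(0); f0=F(5); print(f0,T())
manip.movel(C(-.083,0,.0372),rate=.15); print(F(2)-f0,T())
x,L=press(-.083,0,.0372,16.3,f0,-.038,big=.002,k=6500,tol=1.0)
print(L,T())
E
```

```text
in [0.68347894 0.00822495 0.69140428] 41.51
[-0.15506974  0.39055052  0.215778  ] 42.9
[ 0.20333878  0.47794528 -0.68569318] 43.23
[(-0.081, np.float64(-1.0)), (-0.079, np.float64(-0.2)), (-0.077, np.float64(-0.5)), (-0.075, np.float64(-0.3)), (-0.073, np.float64(-0.7)), (-0.071, np.float64(-1.0)), (-0.069, np.float64(-0.1)), (-0.067, np.float64(0.2)), (-0.065, np.float64(-0.1)), (-0.063, np.float64(-0.2)), (-0.061, np.float64(0.5)), (-0.059, np.float64(-0.9)), (-0.057, np.float64(-0.4)), (-0.055, np.float64(-0.1)), (-0.053, np.float64(0.2)), (-0.051, np.float64(-0.4)), (-0.049, np.float64(-0.4)), (-0.047, np.float64(0.8)), (-0.045, np.float64(4.7)), (np.float64(-0.0432), np.float64(7.1)), (np.float64(-0.0418), np.float64(8.7)), (np.float64(-0.0406), np.float64(10.3)), (np.float64(-0.0397), np.float64(11.1)), (np.float64(-0.0389), np.float64(12.4)), (np.float64(-0.0383), np.float64(13.4)), (np.float64(-0.0379), np.float64(13.7))] 50.59
```

```bash
python3 - <<'E'
from h import *
T=lambda:round(manip.state()["time_s"],2)
f0=np.array([-.155,.39,.216])
x,L=press(-.0379,0,.0372,16.4,f0,-.034,big=.001,k=2500,tol=.9); print(L,T())
manip.hold(.2); print("hold",-(F(4)-f0)@AX, cx(manip.state()["ee_pos"]))
manip.movel(C(x-.03,0,.0372),rate=.1); print("free",F(3)-f0,T())
manip.movel(C(x-.10,0,.10),rate=.3)
im=read_camera("top"); cv2.imwrite("pics/t7.png",cv2.cvtColor(cv2.resize(im[110:230,190:280],None,fx=5,fy=5,interpolation=cv2.INTER_CUBIC),cv2.COLOR_RGB2BGR))
im=read_camera("scene"); cv2.imwrite("pics/s7.png",cv2.cvtColor(cv2.resize(im[130:230,190:310],None,fx=5,fy=5,interpolation=cv2.INTER_CUBIC),cv2.COLOR_RGB2BGR))
a,b=cv2.imread("pics/t7.png"),cv2.imread("pics/s7.png"); b=cv2.resize(b,(340,600*340//600)); o=np.zeros((600,790,3),np.uint8); o[:,:450]=a; o[:b.shape[0],450:]=b; cv2.imwrite("pics/f7.png",o)
print(T())
E
```

```text
[(-0.0369, np.float64(15.0)), (np.float64(-0.0363), np.float64(15.8))] 51.16
hold 15.365396539040646 [-4.55769396e-02 -6.80704395e-05]
free [ 0.35650612 -0.44589563 -0.15252546] 51.92
52.49
```

View pics/f7.png

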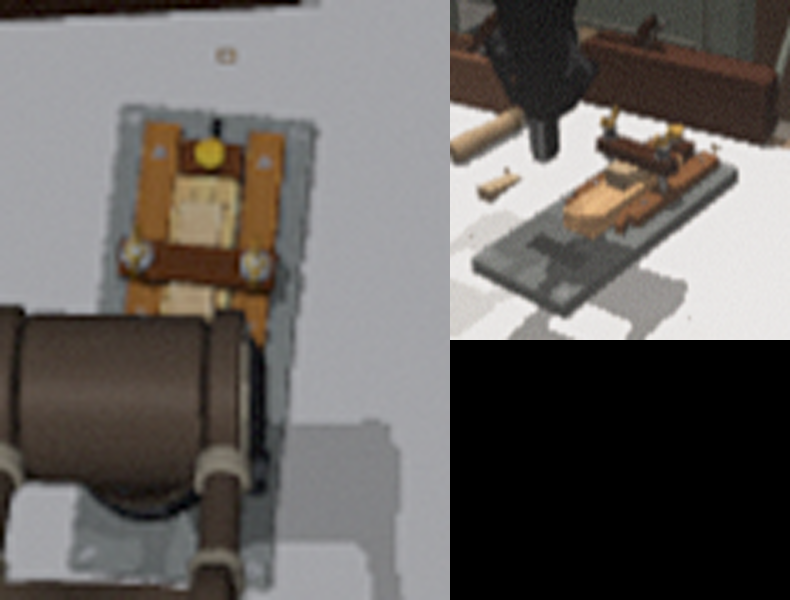

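The rail's end is against the stop, crop (208,175), and the wedge's thin end shows past the bar at (200,225), straight along the channel. The gripper is clear, so I'm handing in.

```bash
python3 -c "
from cell import manip
manip.finish_job(); print(manip.state()['time_s'])"
```

```text
the job is handed in; nothing more can be done
the job is handed in; nothing more can be done
```

I pushed the rail home against the stop, pressed the wedge in until it was tight, let go and handed the job in at about 52.5 s of the 59 s allowed. No verdict was reported.

**Last checks**
- **Rail:** it met the stop at about 5.4 N, and that contact puts the stop about 64 mm beyond the bridge. The final picture shows the rail's end against the stop. I saw no sign that the stop had shifted, but did not measure it again.
- **Wedge:** I pressed it in with a push that rose to 15.8 N and settled at 15.4 N. Its butt ended about 57 mm before the middle of the bar, so its tip should be about 23 mm beyond. The final picture shows it lying straight along the channel.
- **Release:** the tool force was back to zero after I backed off, and the gripper was clear of everything. The wedge's own clamping force can't be measured directly; going by the friction range you gave, it should be 11 to 17 N.

**What went wrong or disagreed**
- **Tool height:** the reported height of the tool was about 37 mm too low, so my first push passed over the rail without touching it and cost about 21 s. I measured the offset by touching the bench, which gave a brief contact of 45 N at the fingertips, and corrected for it.
- **Cameras:** the two cameras differed by about 5 to 10 mm, mostly in x. I used the top camera, and the contact with the stop agreed with it to about 1 mm.
- **Grip width:** the gripper read 24 mm on the 26 mm wide wedge. I took it as the right one, since it looked the largest of the three.

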